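# Put the vacuum battery on charge and click the lid shut

### The arm

A 6-joint arm with a two-finger parallel gripper is mounted at the origin on the work surface. World frame = base frame: x ahead of the robot, y to its left, z up, the work surface at z = 0. Lengths are in mm, angles in rad, forces in N, time in s.
With the tool pointing down it reaches from about 225 to 725 mm from the base axis. Payload 3.1 kg.
Tool frame: the origin (TCP) lies midway between the tips of the shut fingers; the grasp point (between the pads) lies 19 mm behind it; y points along the fingers, x is the direction in which the jaws open and shut, and the axes are right-handed (so a half turn about y gives the same grasp; the last joint's range is limited). The gripper opens to 85 mm and grips with 20 to 120 N. Pads are 22 mm wide; open, the fingers measure 114 mm over their backs; the gripper's body (76 mm by 85 mm) begins 54 mm behind the grasp point. The pads swing forward as they close: fully open they stand 13 mm farther back than shut.
Start: joints at [-1.245, 0.048, 0.099, 1.622, 0, 1.443], TCP at [230.136, -471.863, 231.312] pointing down, gripper open.
Joint ranges: [-2.91, 2.91], [-0.99, 1.94], [-1.21, 1.42], [-2.12, 2.29], [-1.49, 1.47], [-3.14, 3.14]. Speed limits (rad/s): [2.79, 2.79, 3.14, 3.14, 3.14, 3.14].

### API

Orientations are given as a unit quaternion [w, x, y, z].
In Python, from cell import r gives the robot as it stands.
- The arm moves only by the shell command python3 -m jog 'ROWS' [FORCE]. ROWS is JSON, a list of rows, each a list of 7 numbers: the turn, a rotation vector about the tool's x, y, z in units of 5 degrees (1.0 is 5 degrees), then the shift along the tool's x, y, z in units of 30 mm (1.0 is 30 mm), then the finger opening in mm, from 0 to 85.4. In form: [[rx, ry, rz, x, y, z, jaw], ...]. A call has 1 to 10 rows; each row is the pose to reach, as a shift and turn from the pose commanded when the call began, along the tool's axes at that moment; what a row does not reach only later rows make up. A row lasts 1/12 s, in which the tool goes at most 41.7 mm and 7.16 degrees, less where a joint would pass 70% of its speed; a pose out of reach is approached as far as the arm can. A call with a gripper value outside its range is refused whole. The fingers move at their own pace and stop on an object; FORCE is the grip in N (left out, the last holds). Time passes only in rows, so rows that repeat a pose let the fingers close. It gives the time, the measured TCP pose, the force and the opening at its end, in the units of the state.
- r.sense(): the state, without advancing time (a new reading comes with each control period).
- r.capture(name): name is "scene" or "top" or "wrist"; returns the picture (384x512x3 uint8, red, green, blue); there is no depth.
- r.camera_model(name): a dict with "mtx" (3x3 intrinsics, pixels), "k1" (the pictures are not rectified: a ray, as slopes to the right and down, at radius r is drawn at 1 + k1 r^2 times it, then the intrinsics apply), "pose" (4x4, takes a point from camera to world coordinates). Camera axes: x right, y down, z forward; pixel columns grow to the right and rows downward; lengths in mm; the calibration is good to about 2 mm. A picture is of the moment at which its call begins: read the wrist's pose just before it. camera_model takes no time and is no camera call; for the wrist camera it gives the pose at the moment of the call.
- r.close_job(): hands the job in, once; it reports no verdict.
The state is a dict: "time_s": time; "joints": joint angles; "dq": joint speeds; "joint_efforts": joint torques, N m; "ee_pos": TCP position; "ee_rot": TCP orientation; "wrist_force": force on the tool from outside, world axes, zero at the start; "ft_torque": the same for the moment, N m; "grip_width": opening from 0.0 (shut) to 1.0 (fully open).
Only numpy, scipy, OpenCV 4.12 (cv2) and the standard library are available. Lean on these libraries where they do the work, as an engineer would, in place of code of your own. Each camera call takes 0.05 s, during which the arm holds its last target.

### The job

Set the vacuum cleaner's battery into the green pocket of the charging box, then swing the sprung lid over and press its orange pad down until the catch clicks and the lid stays shut by itself. Press with care: stop once it has clicked and do not ram the lid against its buffers, do not drop or tip over the battery, and leave the other things on the bench where they stand.

Things in the scene. Friction and masses are not known exactly. Their poses are not given: they have to be found in the camera images.
- charger: Grey open-topped box fixed to the bench, 150 (x) by 140 (y) by 88 mm tall, walls 5 mm. Origin: centre of its underside; z up, -x its front, +x its hinge side. At the front, 75 to 99 mm before the origin, a black post with two rubber buffers and a spring roller catch; its top is 92 to 110 mm above the bench: this height differs from box to box and is not measured.
- pocket (a point): Centre of the floor of the green pocket, where the centre of the battery's underside belongs: 8 mm to the front (-x) of the charger's origin, 6 mm above the bench. Axes as the charger's. The pocket's space is 86 (x) by 56 (y) mm, its walls 16 mm tall and 4 mm thick.
- battery_grip (a point): Point on the battery's grip, 52 mm above the battery's underside, on its vertical centre line. Axes as battery.
- battery: Loose battery pack, about 0.32 kg: black block 80 (x) by 50 (y) by 32 mm, with a blue grip on top 50 (x) by 20 (y) by 32 mm, 64 mm tall in all. Origin: centre of its underside; it lies upright with z up and may be set down either way round (yaw or yaw + pi).
- lid (a joint): Angle of the lid (rad): 0 level, growing as it opens, 1.5 to 1.7 (upright) at the start. Stiff hinge, sprung to open: swinging it shut takes 2 to 4 N at the pad; let go unlatched it rises to about 1.3. Latched it rests at 0 to 0.12, and the catch is first met some 0.045 rad above that, both depending on the post's unmeasured height.
- lid_hinge (a point): On the hinge line, at its middle: 75 mm along +x from the charger's origin, 90 mm above the bench. Axes turn with the lid, which reaches 162 mm along -x from here, is 140 mm wide (y) and 6 mm thick: underside 2 mm, outer face 8 mm along z. A tongue under its free edge reaches to 14 mm along -z.
- lid_pad (a point): Centre of the outer face of the orange pad, 26 (x) by 60 (y) mm, flush in the lid, 146 mm along -x and 8 mm along z from the hinge in the lid's frame. Once the catch is met the force at the pad rises to 9 to 13 N, then within 5 mm falls below 2 N as the catch clicks; rubber buffers stop the lid 3 mm below the click and force climbs steeply. Over 25 N harms it.
- filter: Bystander: loose white round filter, 60 mm across, 62 mm tall. Origin at centre of underside.
- nozzle: Bystander: loose brush nozzle, grey foot 30 by 90 by 25 mm with a blue tube 28 mm across, 75 mm tall in all. Origin at centre of underside.
- oil: Bystander: green bottle, 64 mm across, 200 mm tall. Origin at centre of underside.
- vinegar: Bystander: amber bottle, 56 mm across, 170 mm tall. Origin at centre of underside.
- jar: Bystander: glass jar with steel cap, 72 mm across, 90 mm tall. Origin at centre of underside.
- can: Bystander: food can, 74 mm across, 90 mm tall. Origin at centre of underside.
Not all that is in view belongs to the job. Several things have the shape of the battery; the one meant has the colours described above.

How it is judged:
By the outcome, as a careful person would: the job done as asked, in the order asked, and still so for the second after the job is handed in, with the robot touching nothing.
It also fails if it takes over 72 s, if anything falls off the work surface, if the arm or the gripper's body presses on something with over 40 N, if the wrist force passes 120 N, or if a joint passes its speed limit or range.

## Working session

There is one attempt and no reset: what is moved stays moved. The work goes in short steps, Python scripts to look and compute and a shell command to move; the robot and the scene stay as the last step left them, time stands still between calls to the robot, and variables do not carry over. Pictures are saved under pics/ and viewed, and the job is handed in when it is done.

```bash
ls; mkdir -p pics; python3 - <<'E'
from cell import r
import cv2
s=r.sense();print(s)
for n in("scene","top","wrist"):
    m=r.camera_model(n);print(n,m)
    cv2.imwrite(f"pics/{n}0.png",r.capture(n)[:,:,::-1])
E
```

```text
pics
{'time_s': 0.0, 'joints': array([-1.24479039e+00,  4.87201427e-02,  9.75618202e-02,  1.62200976e+00,
        5.10028616e-05,  1.44299637e+00]), 'dq': array([ 3.09473759e-04,  1.12759562e-05, -4.84075658e-04, -7.17089488e-04,
        1.23886032e-03, -1.30176360e-03]), 'joint_efforts': array([ 7.58846818e-05, -3.38779593e+01,  3.20015788e+01,  2.03046575e-02,
       -2.61716850e-04, -1.13566713e-05]), 'ee_pos': array([ 229.9557101 , -471.26318135,  230.11504172]), 'ee_rot': array([ 0.60020924, -0.59911862,  0.37534044, -0.37406591]), 'wrist_force': array([-0.32527336,  0.6029586 , -0.01727095]), 'ft_torque': array([ 0.0754387 , -0.01830704, -0.03924138]), 'grip_width': 0.9970299857020832}
scene {'mtx': array([[413.14787082,   0.        , 252.2767554 ],
       [  0.        , 413.14787082, 184.14127841],
       [  0.        ,   0.        ,   1.        ]]), 'k1': -0.06693131279521584, 'pose': array([[ 6.00763553e-01,  6.87781550e-01, -4.07479683e-01,
         1.09364519e+03],
       [ 7.99426084e-01, -5.16197119e-01,  3.07340968e-01,
        -4.47716326e+02],
       [ 1.04360884e-03,
[... 540 characters left out ...]
e-02, -1.85919431e-01, -9.82206176e-01,
         1.09333601e+03],
       [ 0.00000000e+00,  0.00000000e+00,  0.00000000e+00,
         1.00000000e+00]])}
wrist {'mtx': array([[301.49623644,   0.        , 261.79055044],
       [  0.        , 301.49623644, 190.2241547 ],
       [  0.        ,   0.        ,   1.        ]]), 'k1': -0.037005534777853795, 'pose': array([[ 4.37600310e-01, -8.61128462e-01, -2.58773530e-01,
         2.96100440e+02],
       [-8.99166765e-01, -4.19808095e-01, -1.23532559e-01,
        -4.38690005e+02],
       [-2.25781998e-03,  2.86738443e-01, -9.58006246e-01,
         3.74169777e+02],
       [ 0.00000000e+00,  0.00000000e+00,  0.00000000e+00,
         1.00000000e+00]])}
```

View pics/scene0.png

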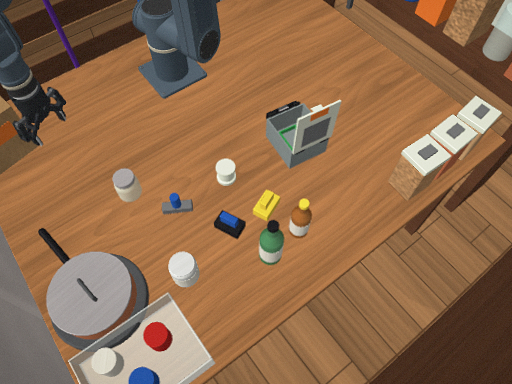

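View pics/top0.png

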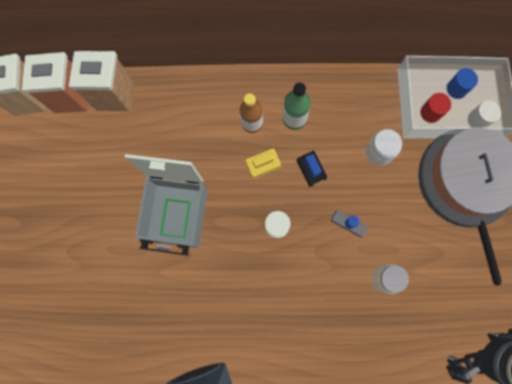

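View pics/wrist0.png

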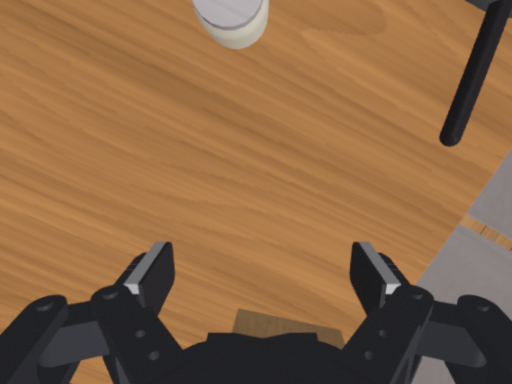

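The black block with the blue grip is at top (312,168) and scene (230,222). The yellow battery-shaped block is at top (264,162) and scene (266,205). The blue-and-grey nozzle is at top (349,223). Next I'll enlarge the top picture to confirm which is the battery.

```bash
cat > h.py <<'E'
import numpy as np,cv2
from cell import r
def D(m): return np.array([m['k1'],0,0,0,0.])
def proj(m,P):
    T=np.linalg.inv(m['pose']);P=np.asarray(P,float).reshape(-1,3)
    rv=cv2.Rodrigues(T[:3,:3])[0]
    return cv2.projectPoints(P,rv,T[:3,3],m['mtx'],D(m))[0].reshape(-1,2)
def ray(m,px,z):
    px=np.asarray(px,float).reshape(-1,1,2)
    u=cv2.undistortPoints(px,m['mtx'],D(m)).reshape(-1,2)
    d=np.c_[u,np.ones(len(u))]@m['pose'][:3,:3].T
    o=m['pose'][:3,3]
    return o+d*((z-o[2])/d[:,2])[:,None]
E
python3 - <<'E'
import cv2
a=cv2.imread('pics/top0.png')
cv2.imwrite('pics/c1.png',cv2.resize(a[130:240,230:380],None,fx=5,fy=5,interpolation=cv2.INTER_CUBIC))
cv2.imwrite('pics/c2.png',cv2.resize(a[140:265,115:225],None,fx=4.7,fy=4.7,interpolation=cv2.INTER_CUBIC))
a=cv2.imread('pics/scene0.png')
cv2.imwrite('pics/c3.png',cv2.resize(a[90:170,255:350],None,fx=7,fy=7,interpolation=cv2.INTER_CUBIC))
cv2.imwrite('pics/c4.png',cv2.resize(a[180:270,200:320],None,fx=6,fy=6,interpolation=cv2.INTER_CUBIC))
E
```

```text
(no output)
```

View pics/c1.png

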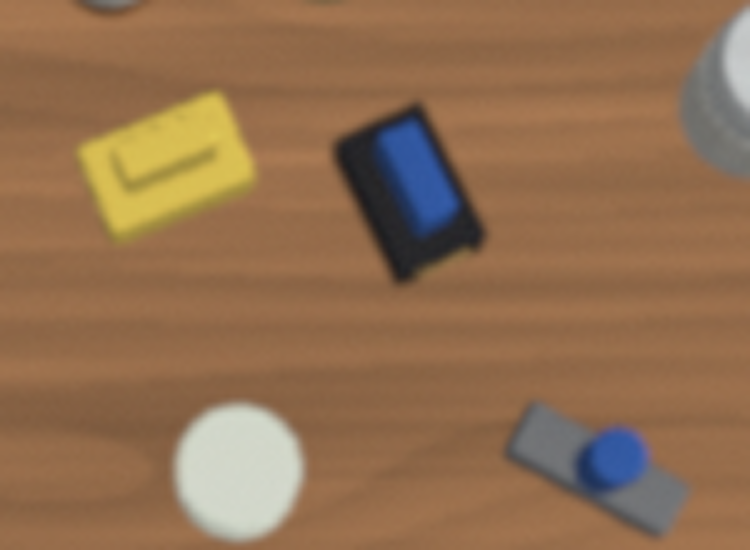

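View pics/c2.png

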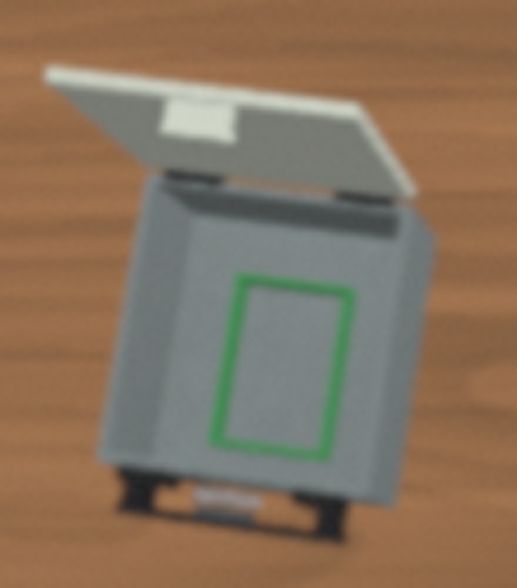

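View pics/c3.png

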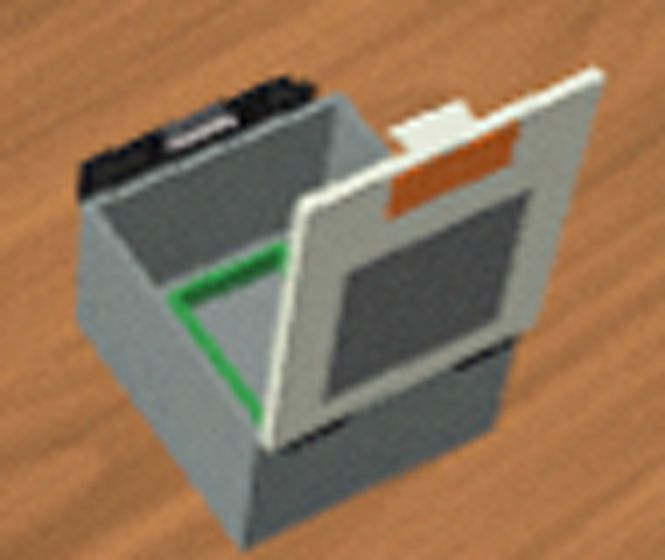

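View pics/c4.png

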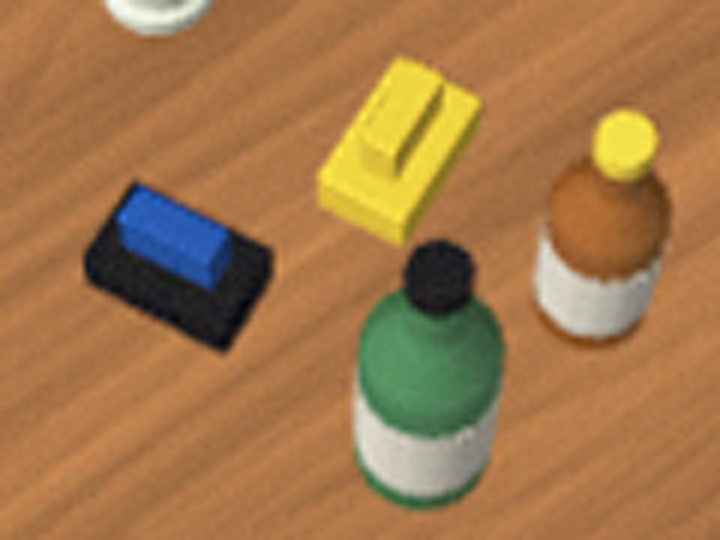

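Confirmed: the battery is the black block with the blue grip, at top (312,168). The all-yellow block is a decoy. Next I'll fit the poses from corners in both pictures.

```bash
cat > fit.py <<'E'
from h import *
from scipy.optimize import least_squares
mt,ms=r.camera_model('top'),r.camera_model('scene')
t1=lambda u,v:(230+(u+.5)/5-.5,130+(v+.5)/5-.5)
t2=lambda u,v:(115+u/4.7,140+v/4.7)
s3=lambda u,v:(255+u/7,90+v/7)
s4=lambda u,v:(200+u/6,180+v/6)
def W(p,L):
    c,s=np.cos(p[2]),np.sin(p[2]);L=np.asarray(L,float)
    return np.c_[p[0]+c*L[:,0]-s*L[:,1],p[1]+s*L[:,0]+c*L[:,1],L[:,2]]
def fit(obs,p0,name):
    def f(p): return np.concatenate([(proj(m,W(p,[l]))-np.array(px)).ravel() for m,l,px in obs])
    o=least_squares(f,p0,loss='soft_l1');print(name,o.x.round(4));print(f(o.x).reshape(-1,2).round(1).tolist());return o.x
# battery: image long axis; order
B=[(mt,(40,25,32),t1(335,147)),(mt,(40,-25,32),t1(418,103)),(mt,(-40,-25,32),t1(485,237)),(mt,(-40,25,32),t1(402,280)),
(mt,(25,10,64),t1(375,137)),(mt,(25,-10,64),t1(415,118)),(mt,(-25,-10,64),t1(460,210))]
p0=[*ray(mt,t1(410,190),40)[0][:2],0.5];print(p0)
# scene: left = -x-y
B+=[(ms,(-25,-10,64),s4(137,184)),(ms,(-25,10,64),s4(118,215)),(ms,(25,-10,64),s4(230,240)),(ms,(25,10,64),s4(210,268)),(ms,(40,-25,32),s4(272,252)),(ms,(40,25,0),s4(222,352))]
b=None
for n,o in (('bt',B[:7]),('bs',B[7:]),('both',B)): b=fit(o,p0,n)
C=[(mt,(39,32,22),t2(236,273)),(mt,(39,-32,22),t2(357,288)),(mt,(-55,-32,22),t2(330,462)),(mt,(-55,32,22),t2(209,445))]
S=[(ms,(-75,-70,88),s3(87,207)),(ms,(-75,-70,0),s3(80,320)),(ms,(75,-70,0),s3(243,548)),(ms,(75,70,0),s3(495,430)),(ms,(-75,70,88),s3(338,92))]
q0=[*ray(mt,t2(283,367),22)[0][:2],-.15];print(q0)
for n,o in (('ct',C),('cs',S),('both',C+S)): q=fit(o,q0,n)
def lid(p,th,L):
    L=np.asarray(L,float);c,s=np.cos(th),np.sin(th)
    # opening: -x arm rises
    x=c*L[:,0]+s*L[:,2]; z=-s*L[:,0]+c*L[:,2]
    return W(p,np.c_[75+x,L[:,1],90+z])
LO=[((-162,-70,8),s3(300,203)),((-162,70,8),s3(603,75)),((0,-70,8),s3(268,450))]
o=least_squares(lambda t:np.concatenate([(proj(ms,lid(q,t[0],[l]))-px).ravel() for l,px in LO]),[1.6]);print('lid',o.x,o.fun.round(1))
print('pocket',W(q,[(-8,0,6)]))
E
python3 fit.py
```

```text
[np.float64(643.0425412030562), np.float64(-192.70544732055924), 0.5]
bt [ 6.451676e+02 -1.940017e+02  4.427000e-01]
[[-0.7, -1.1], [0.2, -0.5], [1.2, 0.3], [0.1, 0.1], [0.3, 0.3], [-0.5, 0.7], [-0.3, -0.0]]
bs [ 648.0984 -194.0027    1.1931]
[[-2.0, 12.4], [-0.5, 0.9], [-0.1, -1.2], [1.5, -12.1], [-0.4, 5.0], [3.8, -21.9]]
both [ 6.451273e+02 -1.939869e+02  4.542000e-01]
[[-0.8, -0.9], [0.0, -0.5], [1.3, 0.1], [0.3, 0.1], [0.2, 0.4], [-0.6, 0.7], [-0.2, -0.1], [-4.3, 5.5], [2.4, -5.3], [-4.1, 3.6], [2.7, -6.9], [-8.5, 12.9], [8.2, -13.3]]
[np.float64(518.983514860482), np.float64(151.91730305407202), -0.15]
ct [ 5.272302e+02  1.509848e+02 -1.271000e-01]
[[0.7, 0.2], [-0.6, 0.0], [-0.5, -0.3], [0.4, 0.1]]
cs [ 5.313313e+02  1.560968e+02 -1.325000e-01]
[[-0.6, -0.5], [-0.4, 0.3], [0.1, 0.6], [0.3, -0.1], [0.6, -0.3]]
both [ 5.287799e+02  1.531387e+02 -1.295000e-01]
[[-0.1, -0.4], [-1.4, -0.6], [-1.4, -0.9], [-0.4, -0.6], [-1.9, -0.5], [-1.6, 0.3], [-1.0, 0.5], [-0.9, -0.3], [-0.7, -0.4]]
lid [1.57664517] [-0.2  0.8 -0.7 -0.2 -0.9  0.2]
pocket [[520.84686597 154.17187976   6.        ]]
```

```bash
sed -i 's/s4(137,184)/s4(118,215)/; s/(ms,(-25,10,64),s4(118,215))/(ms,(-25,10,64),s4(137,184))/; s/(ms,(25,-10,64),s4(230,240))/(ms,(25,-10,64),s4(210,268))/; s/(ms,(25,10,64),s4(210,268))/(ms,(25,10,64),s4(230,240))/; s/(40,-25,32),s4(272,252)/(40,25,32),s4(272,252)/; s/(40,25,0),s4(222,352)/(40,-25,0),s4(222,352)/' fit.py; python3 fit.py | head -8
cat >> h.py <<'E'
from scipy.spatial.transform import Rotation as Ro
def Rdes(cam): # tool y down, camera (tool -z or +z) toward heading cam
    return None
def cur():
    s=r.sense();q=s['ee_rot'];return s,Ro.from_quat([q[1],q[2],q[3],q[0]])
def delta(pos,R):
    s,R0=cur();t=R0.inv().apply(np.array(pos)-s['ee_pos'])/30;v=np.degrees((R0.inv()*R).as_rotvec())/5
    return v.round(3),t.round(3)
E
python3 - <<'E'
from h import *
s,R=cur();print(R.as_matrix().round(3));m=r.camera_model('wrist')['pose'];print(R.inv().apply(m[:3,3]-s['ee_pos']),(R.inv().as_matrix()@m[:3,:3]).round(3))
print(R.inv().apply(np.array([645,-194,215])-s['ee_pos'])/30)
E
```

```text
[np.float64(643.0425412030562), np.float64(-192.70544732055924), 0.5]
bt [ 6.451676e+02 -1.940017e+02  4.427000e-01]
[[-0.7, -1.1], [0.2, -0.5], [1.2, 0.3], [0.1, 0.1], [0.3, 0.3], [-0.5, 0.7], [-0.3, -0.0]]
bs [ 6.474090e+02 -1.931907e+02  3.949000e-01]
[[-0.3, 0.3], [0.4, -0.0], [-0.5, -0.3], [-0.0, -1.2], [0.5, -0.0], [0.0, 1.6]]
both [ 6.460342e+02 -1.936215e+02  4.263000e-01]
[[-0.7, -1.6], [0.4, -0.8], [0.9, 0.2], [-0.4, -0.3], [0.2, -0.2], [-0.5, 0.3], [-0.6, -0.2], [-0.8, 0.3], [-0.3, -0.1], [-0.6, -0.8], [-0.4, -1.8], [0.0, -0.8], [0.1, 1.1]]
[np.float64(518.983514860482), np.float64(151.91730305407202), -0.15]
[[ 0.438 -0.001  0.899]
 [-0.899  0.002  0.438]
 [-0.002 -1.     0.   ]]
[  -0.65930127 -143.91865642   73.81107107] [[ 1.    -0.001 -0.   ]
 [ 0.    -0.287  0.958]
 [-0.001 -0.958 -0.287]]
[-2.24597707  0.52030395 16.48783964]
```

```bash
python3 -m jog '[[0,-1.4,0,-0.15,0,1,80],[0,-2.8,0,-0.3,0,2.2,80],[0,-4.2,0,-0.5,0,3.4,80],[0,-5.6,0,-0.7,0,4.7,80],[0,-7,0,-0.9,0,6,80],[0,-8.4,0,-1.1,0,7.3,80],[0,-9.8,0,-1.3,0,8.6,80],[0,-11.2,0,-1.5,0,9.9,80],[0,-12.6,0,-1.7,0,11.2,80],[0,-14,0,-1.9,0,12.5,80]]'
cat >> h.py <<'E'
def Rdes(h):
    c,s=np.cos(h),np.sin(h)
    return Ro.from_matrix(np.array([[s,0,c],[-c,0,s],[0,-1,0]]))
E
python3 - <<'E'
from h import *
s,R=cur();print(s['ee_pos'],s['joints'].round(2),delta([645,-194,215],Rdes(.43+np.pi)))
E
```

```text
time_s: 0.98
ee_pos: [543.4, -254.7, 230.8]
ee_rot: [0.706, -0.706, -0.039, 0.039]
wrist_force: [0.1, -0.2, 0.4]
grip_width: 0.933
[ 543.40555713 -254.67923613  230.84402833] [-0.55  0.25  0.32  1.64 -0.    0.91] (array([-9.0000e-03, -2.1656e+01, -1.0000e-03]), array([3.59 , 0.526, 1.635]))
```

```bash
python3 -m jog '[[0,-1.4,0,0.5,0,0.2,80],[0,-2.8,0,1,0.1,0.4,80],[0,-4.2,0,1.5,0.2,0.6,80],[0,-5.6,0,2,0.3,0.8,80],[0,-7,0,2.5,0.4,1,80],[0,-8.4,0,3,0.5,1.3,80],[0,-9.8,0,3.4,0.5,1.5,80],[0,-11.2,0,3.6,0.5,1.63,80],[0,-12.6,0,3.6,0.5,1.63,80],[0,-14,0,3.6,0.5,1.63,80]]'
python3 -m jog '[[0,-1.4,0,0,0,0,80],[0,-2.8,0,0,0,0,80],[0,-4.2,0,0,0,0,80],[0,-5.6,0,0,0,0,80],[0,-7,0,0,0,0,80],[0,-7.65,0,0,0,0,80],[0,-7.65,0,0,0,0,80],[0,-7.65,0,0,0,0,80]]'
python3 - <<'E'
from h import *
s,R=cur();print(s['ee_pos'],s['joints'].round(2),delta([645,-194,215],Rdes(.43+np.pi)))
m=r.camera_model('wrist');im=r.capture('wrist');cv2.imwrite('pics/w1.png',im[:,:,::-1])
np.savez('w1.npz',mtx=m['mtx'],k1=m['k1'],pose=m['pose'])
E
```

```text
time_s: 1.82
ee_pos: [644.7, -195.6, 215.1]
ee_rot: [0.556, -0.555, -0.437, 0.438]
wrist_force: [0.5, 0.5, -0.3]
grip_width: 0.935
time_s: 2.48
ee_pos: [644.3, -196.2, 215.7]
ee_rot: [0.385, -0.384, -0.593, 0.594]
wrist_force: [-0.2, 0.4, -0.1]
grip_width: 0.935
[ 644.3094437  -196.24088422  215.73617867] [-0.4   0.46  0.56  1.67  0.   -0.82] (array([-0.008, -0.096,  0.009]), array([ 0.059,  0.025, -0.052]))
```

View pics/w1.png

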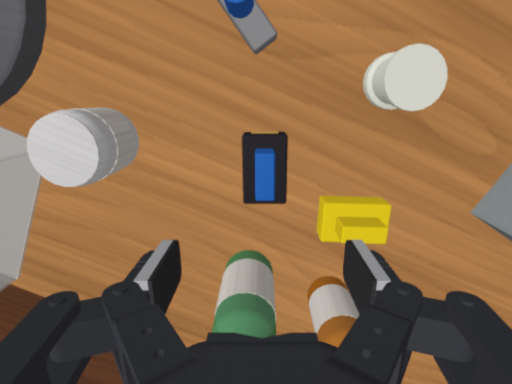

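```bash
python3 - <<'E'
import cv2
a=cv2.imread('pics/w1.png')[120:215,225:305]
cv2.imwrite('pics/w1c.png',cv2.resize(a,None,fx=6,fy=6,interpolation=cv2.INTER_CUBIC))
E
```

```text
(no output)
```

View pics/w1c.png

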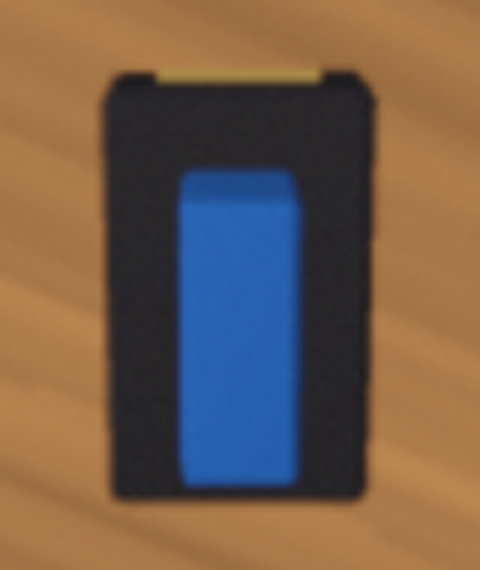

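```bash
python3 - <<'E'
from h import *
from scipy.optimize import least_squares
m=dict(np.load('w1.npz'))
f=lambda u,v:np.array([225+(u+.5)/6-.5,120+(v+.5)/6-.5])
O=[((-25,-10,64),f(180,200)),((-25,10,64),f(299,200)),((25,10,64),f(299,487)),((25,-10,64),f(181,487)),((40,-25,32),f(111,500)),((40,25,32),f(367,500))]
def W(p,L):
    c,s=np.cos(p[2]),np.sin(p[2]);return [p[0]+c*L[0]-s*L[1],p[1]+s*L[0]+c*L[1],L[2]]
for O_ in(O,O[:4]):
    o=least_squares(lambda p:np.concatenate([proj(m,W(p,l))[0]-px for l,px in O_]),[645,-194,.43]);print(o.x,o.fun.round(1))
p=o.x
print(delta([p[0],p[1],100],Rdes(p[2]+np.pi)))
E
```

```text
[ 6.44873445e+02 -1.92080705e+02  4.24859313e-01] [-0.2 -0.4  0.2 -0.5 -0.1 -0.4  0.2 -0.3 -0.5  1.1  0.3  0.9]
[ 6.45271846e+02 -1.91933235e+02  4.24424704e-01] [-0.2 -0.   0.2 -0.1 -0.2  0.   0.2  0.1]
(array([-0.007, -0.031,  0.007]), array([ 0.116,  3.86 , -0.089]))
```

```bash
python3 -m jog '[[0,0,0,0.12,0.8,-0.08,45],[0,0,0,0.12,1.8,-0.08,45],[0,0,0,0.12,2.8,-0.08,45],[0,0,0,0.12,3.8,-0.08,45],[0,0,0,0.12,4.5,-0.08,45],[0,0,0,0.12,4.5,-0.08,45],[0,0,0,0.12,4.5,-0.08,45]]'
python3 - <<'E'
from h import *
print(delta([645.1,-192,36.5],Rdes(.4245+np.pi)))
cv2.imwrite('pics/w2.png',r.capture('wrist')[:,:,::-1])
E
```

```text
time_s: 3.12
ee_pos: [643.7, -191.4, 79.3]
ee_rot: [0.386, -0.382, -0.593, 0.594]
wrist_force: [0.6, 0.3, 0.9]
grip_width: 0.53
(array([-0.036, -0.023,  0.038]), array([-0.041,  1.428, -0.041]))
```

View pics/w2.png

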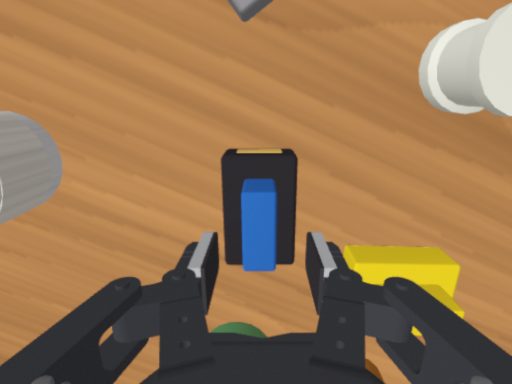

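```bash
python3 - <<'E'
from h import *
m=dict(np.load('w1.npz'));P=ray(m,[(320,197),(318,243),(388,243)],32)
print(Rdes(.4245+np.pi).inv().apply(P-[645.1,-192,32]).round(1))
E
```

```text
[[ 63.7   0.  -31.7]
 [ 64.4   0.  -89.8]
 [149.4   0.  -90.5]]
```

```bash
python3 -m jog '[[0,0,0,-0.04,0.5,-0.04,45],[0,0,0,-0.04,1,-0.04,45],[0,0,0,-0.04,1.43,-0.04,45],[0,0,0,-0.04,1.43,-0.04,45],[0,0,0,-0.04,1.43,-0.04,30],[0,0,0,-0.04,1.43,-0.04,10],[0,0,0,-0.04,1.43,-0.04,10],[0,0,0,-0.04,1.43,-0.04,10],[0,0,0,-0.04,1.43,-0.04,10],[0,0,0,-0.04,1.43,-0.04,10]]' 50
python3 -m jog '[[0,0,0,0,0,0,10],[0,0,0,0,0,0,10],[0,0,0,0,-0.1,0,10],[0,0,0,0,-0.4,0,10],[0,0,0,0,-0.9,0,10],[0,0,0,0,-1.5,0,10],[0,0,0,0,-1.5,0,10]]'
```

```text
time_s: 4.0
ee_pos: [647.6, -192.6, 40.1]
ee_rot: [-0.383, 0.384, 0.594, -0.594]
wrist_force: [-1.5, 2.7, 4.9]
grip_width: 0.219
time_s: 4.58
ee_pos: [648.5, -193.8, 86.9]
ee_rot: [-0.382, 0.386, 0.594, -0.594]
wrist_force: [0.9, -0.3, -2.7]
grip_width: 0.224
```

```bash
python3 -m jog '[[0,0,0,0,-0.8,0,10],[0,0,0,0,-1.6,0,10],[0,0,0,0,-2.4,0,10],[0,0,0,0,-3,0,10],[0,0,0,0,-3,0,10]]'
python3 - <<'E'
from h import *
s,R=cur();print(s['ee_pos'],s['joints'].round(2),R.as_matrix().round(3))
m=r.camera_model('wrist');np.savez('w3.npz',mtx=m['mtx'],k1=m['k1'],pose=m['pose'])
cv2.imwrite('pics/w3.png',r.capture('wrist')[:,:,::-1])
cv2.imwrite('pics/s3.png',cv2.resize(r.capture('scene')[:,:,::-1][60:300,150:400],None,fx=2.4,fy=2.4,interpolation=cv2.INTER_CUBIC))
E
```

```text
time_s: 5.0
ee_pos: [648.9, -193.8, 177.9]
ee_rot: [-0.381, 0.387, 0.594, -0.593]
wrist_force: [2.1, -0.4, -2.0]
grip_width: 0.222
[ 648.90283998 -193.81116342  177.92008571] [-0.39  0.45  0.46  1.58 -0.   -0.81] [[-0.41   0.007 -0.912]
 [ 0.912 -0.003 -0.411]
 [-0.006 -1.    -0.005]]
```

View pics/w3.png

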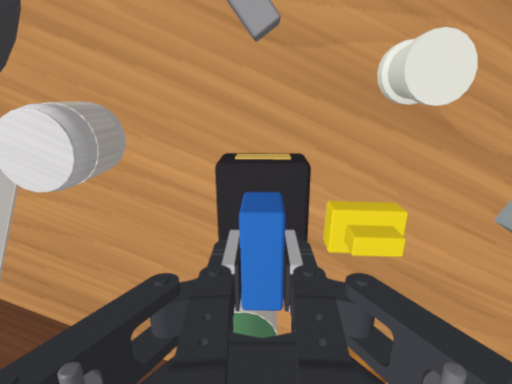

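View pics/s3.png

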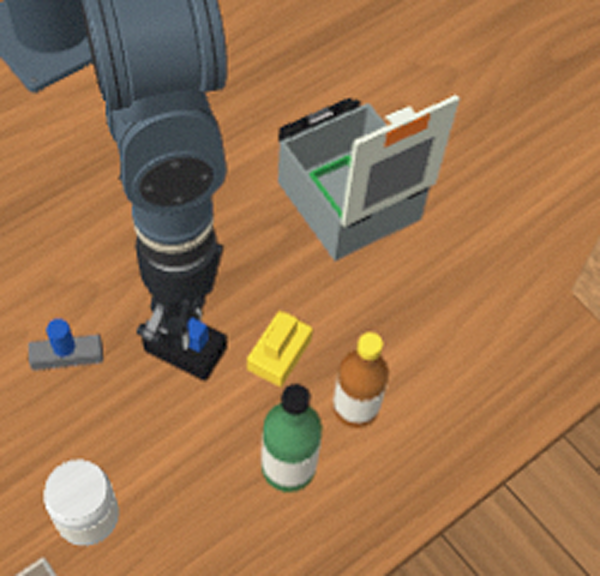

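```bash
python3 - <<'E'
import cv2
a=cv2.imread('pics/w3.png')[145:320,205:325]
cv2.imwrite('pics/w3c.png',cv2.resize(a,None,fx=4,fy=4,interpolation=cv2.INTER_CUBIC))
E
```

```text
(no output)
```

View pics/w3c.png

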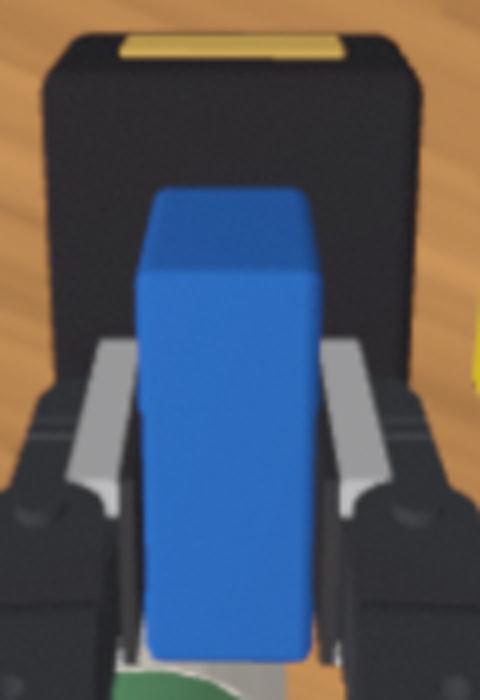

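```bash
cat > hand.py <<'E'
from h import *
from scipy.optimize import least_squares
A=np.array([[0,1,0],[0,0,-1],[-1,0,0.]])  # battery->tool
def handfit(m,ee,R,O,fixrot=False):
    def P(p,l): 
        Rb=Ro.from_rotvec(p[3:6])
        t=Rb.apply(A@np.array(l,float))+p[:3]
        return R.apply(t)+ee
    fun=lambda p:np.concatenate([proj(m,P(p,l))[0]-px for l,px in O]+[p[3:6]*np.array([5,5,20])])
    o=least_squares(fun,[0,40,0,0,0,0]);return o.x,o.fun
E
python3 - <<'E'
from hand import *
m=dict(np.load('w3.npz'));s,R=cur()
f=lambda u,v:np.array([205+(u+.5)/4-.5,145+(v+.5)/4-.5])
O=[((-25,-10,64),f(136,270)),((-25,10,64),f(320,270)),((25,10,64),f(312,661)),((25,-10,64),f(148,661)),((-25,-10,32),f(155,188)),((-25,10,32),f(305,188))]
x,e=handfit(m,s['ee_pos'],R,O);print(x.round(3),e.round(1))
E
```

```text
[-5.750e-01  3.705e+01 -1.554e+00 -2.100e-02 -4.000e-03 -2.000e-03] [-0.   0.1  0.1 -0.   0.3 -0.  -0.3 -0.1  0.1  0.1 -0.1 -0.  -0.1 -0.
 -0. ]
```

```bash
python3 - <<'E'
from h import *
print(delta([540,-150,215],Rdes(1.6)),delta([515,25,215],Rdes(1.6)))
E
```

```text
(array([ 1.0000e-02,  2.2514e+01, -2.0000e-03]), array([ 2.772, -1.405,  2.666])) (array([ 1.0000e-02,  2.2514e+01, -2.0000e-03]), array([ 8.433, -1.408,  1.031]))
```

```bash
python3 -m jog '[[0,0.7,0,0.2,-0.2,0.2,10],[0,1.8,0,0.6,-0.5,0.6,10],[0,3,0,1.2,-0.9,1,10],[0,4.3,0,1.9,-1.2,1.6,10],[0,5.6,0,2.7,-1.4,2,10],[0,6.9,0,3.6,-1.4,2,10],[0,8.2,0,4.5,-1.4,1.9,10],[0,9.5,0,5.4,-1.4,1.8,10],[0,10.8,0,6.2,-1.4,1.6,10],[0,12,0,7,-1.4,1.4,10]]'
python3 - <<'E'
from h import *
print(delta([515,25,215],Rdes(1.6)))
E
```

```text
time_s: 5.93
ee_pos: [520.2, -17.2, 212.1]
ee_rot: [0.631, -0.629, -0.319, 0.322]
wrist_force: [0.2, 0.3, -3.5]
grip_width: 0.224
(array([-0.034, 10.448, -0.048]), array([ 1.035, -0.094,  0.97 ]))
```

```bash
python3 -m jog '[[0,1.3,0,0.2,-0.1,0.2,10],[0,2.6,0,0.4,-0.1,0.4,10],[0,3.9,0,0.6,-0.1,0.6,10],[0,5.2,0,0.8,-0.1,0.8,10],[0,6.5,0,1,-0.1,1,10],[0,7.8,0,1,-0.1,1,10],[0,9.1,0,1,-0.1,1,10],[0,10.3,0,1,-0.1,1,10],[0,10.3,0,1,-0.1,1,10],[0,10.3,0,1,-0.1,1,10]]'
python3 - <<'E'
from h import *
s,R=cur();print(s['ee_pos'],s['joints'].round(2))
m=r.camera_model('wrist');np.savez('w4.npz',mtx=m['mtx'],k1=m['k1'],pose=m['pose'])
im=r.capture('wrist')[:,:,::-1];cv2.imwrite('pics/w4.png',im)
E
```

```text
time_s: 6.77
ee_pos: [514.3, 23.5, 215.8]
ee_rot: [0.707, -0.707, -0.016, 0.019]
wrist_force: [-0.7, 0.3, -3.9]
grip_width: 0.226
[514.25083438  23.50096559 215.82313622] [-0.08  0.02  0.04  1.59 -0.    1.44]
```

View pics/w4.png

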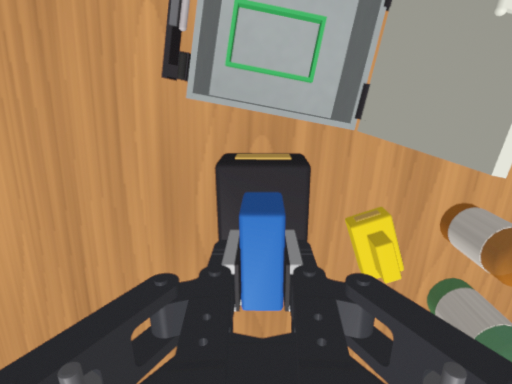

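```bash
python3 - <<'E'
import cv2
a=cv2.imread('pics/w4.png')[0:135,155:375]
cv2.imwrite('pics/w4c.png',cv2.resize(a,None,fx=3.6,fy=3.6,interpolation=cv2.INTER_CUBIC))
E
```

```text
(no output)
```

View pics/w4c.png

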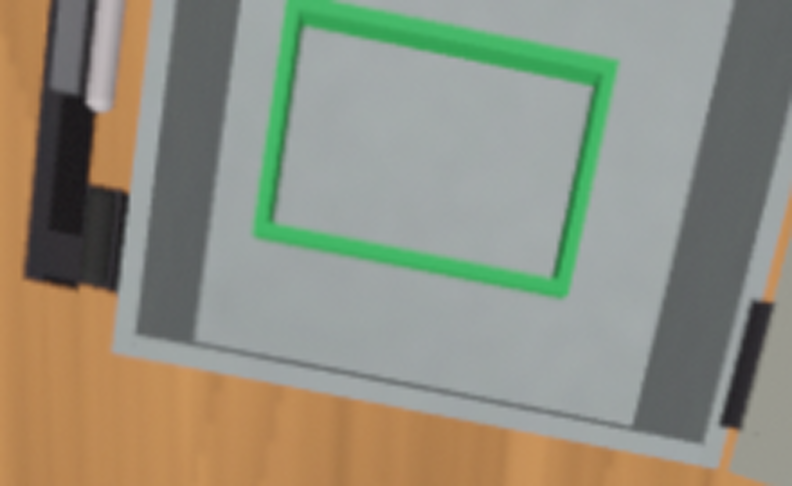

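```bash
python3 - <<'E'
from h import *
from scipy.optimize import least_squares
m=dict(np.load('w4.npz'))
f=lambda u,v:np.array([155+(u+.5)/3.6-.5,(v+.5)/3.6-.5])
O=[((-55,-32,22),f(253,238)),((39,-32,22),f(567,298)),((39,32,22),f(618,60)),((-51,-28,22),f(271,221)),((35,-28,22),f(555,279)),((-75,-70,88),f(113,353)),((75,-70,88),f(718,468))]
def W(p,L):
    c,s=np.cos(p[2]),np.sin(p[2]);return [p[0]+c*L[0]-s*L[1],p[1]+s*L[0]+c*L[1],L[2]]
for O_ in(O,O[:5],O[5:]):
    o=least_squares(lambda p:np.concatenate([proj(m,W(p,l))[0]-px for l,px in O_]),[528,152,-.13]);print(o.x.round(4),o.fun.round(1),W(o.x,(-8,0,6)))
E
```

```text
[ 5.283299e+02  1.557268e+02 -1.316000e-01] [-0.2 -0.9  0.2 -0.5  0.1  0.3 -0.8  0.5  0.7  0.1  0.2  0.3 -0.3  0.1] [np.float64(520.3990872148366), np.float64(156.77672749626635), 6]
[ 5.282976e+02  1.556388e+02 -1.305000e-01] [-0.2 -0.7  0.2 -0.5  0.   0.3 -0.8  0.7  0.7  0.2] [np.float64(520.3655662601401), np.float64(156.67952345760224), 6]
[ 5.284135e+02  1.558858e+02 -1.325000e-01] [ 0.2  0.  -0.2 -0.1] [np.float64(520.4836030169334), np.float64(156.94251553873855), 6]
```

```bash
python3 -m jog '[[0,-1,0,0,0,0,10],[0,-2.3,0,0,0,0,10],[0,-3.7,0,0,0,0,10],[0,-5.1,0,0,0,0,10],[0,-6.5,0,0,0,0,10],[0,-7.9,0,0,0,0,10],[0,-9.3,0,0,0,0.5,10],[0,-10.7,0,0,0,1.2,10],[0,-12.1,0,0,0,2,10],[0,-13.5,0,0,0,2.8,10]]'
python3 - <<'E'
from h import *
print(delta([518.9,157.3,190],Rdes(np.pi-.131)))
E
```

```text
time_s: 7.65
ee_pos: [511.1, 107.8, 217.5]
ee_rot: [0.577, -0.577, -0.408, 0.409]
wrist_force: [0.4, 0.7, -4.7]
grip_width: 0.221
(array([-0.012, -2.371, -0.004]), array([1.644, 0.918, 0.3  ]))
```

```bash
python3 -m jog '[[0,-1.2,0,0.6,0.3,0.1,10],[0,-2.37,0,1.2,0.6,0.2,10],[0,-2.37,0,1.64,0.9,0.3,10],[0,-2.37,0,1.64,0.9,0.3,10],[0,-2.37,0,1.64,0.9,0.3,10],[0,-2.37,0,1.64,0.9,0.3,10]]'
python3 - <<'E'
from h import *
print(r.sense()['joints'].round(2),delta([518.9,157.3,90],Rdes(np.pi-.131)))
E
```

```text
time_s: 8.15
ee_pos: [519.3, 156.1, 191.1]
ee_rot: [-0.533, 0.534, 0.464, -0.465]
wrist_force: [0.7, -0.6, -4.0]
grip_width: 0.22
[ 0.17  0.09  0.06  1.55 -0.    0.31] (array([-0.008, -0.092, -0.013]), array([0.042, 3.369, 0.017]))
```

```bash
python3 -m jog '[[0,-0.09,0,0.03,0.5,0.02,10],[0,-0.09,0,0.03,1.2,0.02,10],[0,-0.09,0,0.03,1.9,0.02,10],[0,-0.09,0,0.03,2.6,0.02,10],[0,-0.09,0,0.03,3.2,0.02,10],[0,-0.09,0,0.03,3.3,0.02,10],[0,-0.09,0,0.03,3.3,0.02,10]]'
python3 - <<'E'
from h import *
s,R=cur();print(delta([518.9,157.3,43],Rdes(np.pi-.131)))
m=r.camera_model('wrist');np.savez('w5.npz',mtx=m['mtx'],k1=m['k1'],pose=m['pose'],ee=s['ee_pos'],q=R.as_quat())
im=r.capture('wrist')[:,:,::-1];cv2.imwrite('pics/w5.png',im)
t=r.capture('top')[:,:,::-1];cv2.imwrite('pics/t5.png',cv2.resize(t[140:265,115:225],None,fx=4.7,fy=4.7,interpolation=cv2.INTER_CUBIC))
E
```

```text
time_s: 8.73
ee_pos: [517.9, 156.5, 91.2]
ee_rot: [0.532, -0.531, -0.465, 0.467]
wrist_force: [-0.3, -0.3, -3.8]
grip_width: 0.226
(array([-0.035, -0.009, -0.016]), array([ 0.033,  1.605, -0.035]))
```

View pics/w5.png

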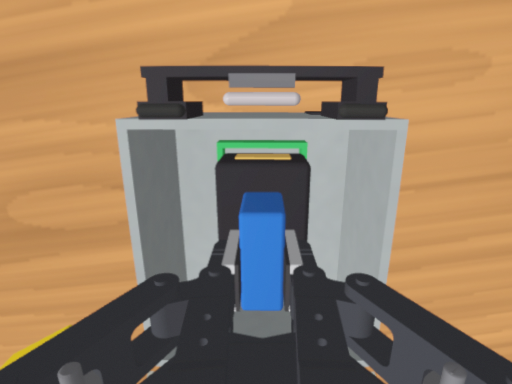

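View pics/t5.png

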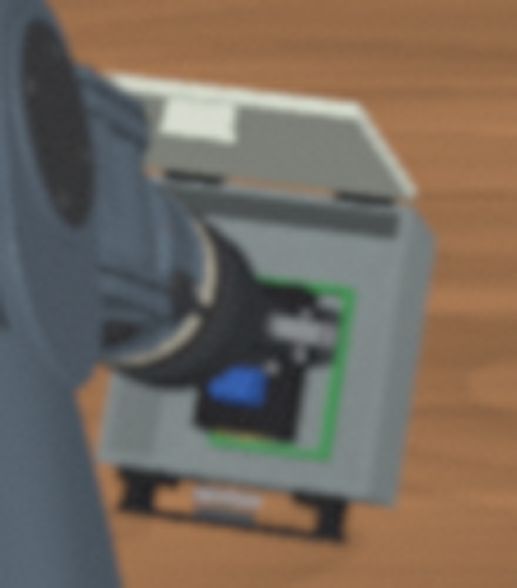

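```bash
python3 - <<'E'
import cv2
a=cv2.imread('pics/w5.png')[60:250,115:410]
cv2.imwrite('pics/w5c.png',cv2.resize(a[60:130,80:220],None,fx=5.5,fy=5.5,interpolation=cv2.INTER_CUBIC))
E
```

```text
(no output)
```

View pics/w5c.png

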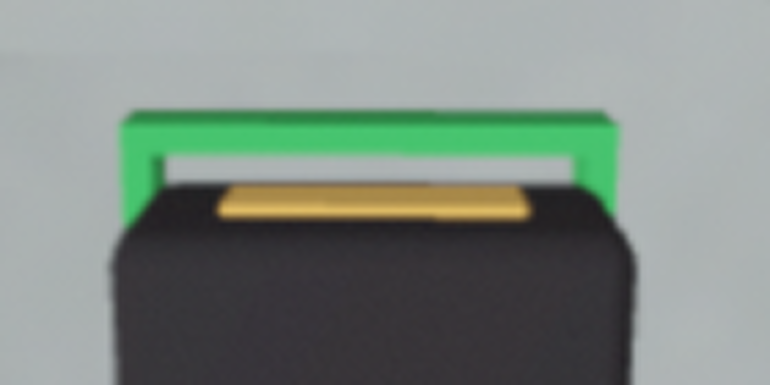

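```bash
python3 - <<'E'
from h import *
from scipy.optimize import least_squares
m=dict(np.load('w5.npz'));R=Ro.from_quat(m['q']);ee=m['ee']
f=lambda u,v:np.array([195+(u+.5)/5.5-.5,120+(v+.5)/5.5-.5])
P=ray(m,[f(121,125),f(619,125),f(152,155),f(577,155)],22)
L=R.inv().apply(P-ee);print(L.round(1))
print('expect', 'front outer at tool z =', 55-8, 'rel pocket; x +-32')
# pocket centre in tool frame
h=R.as_matrix()[:,2];print('heading',np.arctan2(h[1],h[0]),np.pi-.131)
# battery bottom front edge predicted with hand fit
from hand import A
p=np.array([-.575,37.05,-1.554,-.021,-.004,-.002])
for l in[(-40,-25,0),(-40,25,0),(-40,-25,32),(-40,25,32)]:
    w=R.apply(Ro.from_rotvec(p[3:]).apply(A@np.array(l,float))+p[:3])+ee;px=proj(m,w)[0];print(l,(px-[195,120])*5.5,w.round(1))
E
```

```text
[[-31.   69.3  44.3]
 [ 33.   69.3  44.3]
 [-27.1  69.3  40.5]
 [ 27.7  69.3  40.4]]
expect front outer at tool z = 47 rel pocket; x +-32
heading 3.009776198933711 3.010592653589793
(-40, -25, 0) [127.6239664  215.15651326] [476.4 136.   53.4]
(-40, 25, 0) [577.39670981 213.07976726] [482.7 185.6  53.4]
(-40, -25, 32) [ 78.9664354  273.43235191] [475.8 136.1  85.4]
(-40, 25, 32) [619.13762192 270.99527039] [482.2 185.6  85.4]
```

```bash
python3 - <<'E'
from hand import *
m=dict(np.load('w5.npz'));R=Ro.from_quat(m['q']);ee=m['ee']
f=lambda u,v:np.array([205+(u+.5)/4-.5,145+(v+.5)/4-.5])
O=[((-25,-10,64),f(136,270)),((-25,10,64),f(320,270)),((25,10,64),f(312,661)),((25,-10,64),f(148,661)),((-25,-10,32),f(155,188)),((-25,10,32),f(305,188))]
def P(p,l):
    return R.apply(Ro.from_rotvec(p[3:6]).apply(A@np.array(l,float))+p[:3])+ee
def fun(p):
    e=[proj(m,P(p,l))[0]-px for l,px in O]
    e.append([proj(m,P(p,(-40,-25,32)))[0][0]-215.8,proj(m,P(p,(-40,25,32)))[0][0]-310.2])
    e.append([proj(m,P(p,(-40,0,0)))[0][1]-153.8])
    return np.concatenate(e)
for fix in (0,1):
    g=(lambda p:fun(np.r_[p[:4],0,0])) if fix else fun
    o=least_squares(g,[0,40,0,0,0,0]);print(o.x.round(3),o.fun.round(1))
    q=o.x.copy(); q[4:]*=1-fix
    print('bottom centre world',P(q,(0,0,0)).round(1),[P(q,(a,b,0)).round(1).tolist() for a in(-40,40) for b in(-25,25)])
    print('bottom centre tool',R.inv().apply(P(q,(0,0,0))-ee).round(2))
E
```

```text
[ 1.856e+00  4.221e+01  4.850e-01 -1.400e-02 -3.000e-03 -1.500e-02] [ 0.   0.   0.1  0.1  0.2 -0.1 -0.3 -0.4  0.5 -0.   0.3 -0.  -1.   0.2
  0.4]
bottom centre world [517.5 158.4  49. ] [[474.6, 138.7, 48.2], [481.1, 188.3, 48.9], [553.9, 128.4, 49.0], [560.4, 178.0, 49.7]]
bottom centre tool [ 1.86 42.21  0.48]
[ 1.0750e+00  4.2221e+01  4.8300e-01 -1.4000e-02  0.0000e+00  0.0000e+00] [ 0.6  0.1  0.7  0.1  0.4 -0.3 -0.1 -0.2  0.1 -0.  -0.1 -0.  -1.5 -0.3
  0.4]
bottom centre world [517.4 157.6  48.9] [[474.5, 138.1, 48.6], [481.0, 187.6, 48.5], [553.8, 127.6, 49.4], [560.3, 177.1, 49.3]]
bottom centre tool [ 1.08 42.22  0.48]
```

```bash
python3 -m jog '[[0,0,0,-0.02,0.2,-0.1,10],[0,0,0,-0.02,0.5,-0.1,10],[0,0,0,-0.02,0.78,-0.1,10],[0,0,0,-0.02,0.78,-0.1,10],[0,0,0,-0.02,0.78,-0.1,10]]'
python3 - <<'E'
from h import *
s,R=cur()
m=r.camera_model('wrist');np.savez('w6.npz',mtx=m['mtx'],k1=m['k1'],pose=m['pose'],ee=s['ee_pos'],q=R.as_quat())
im=r.capture('wrist')[:,:,::-1];cv2.imwrite('pics/w6c.png',cv2.resize(im[110:200,195:335],None,fx=5.5,fy=5.5,interpolation=cv2.INTER_CUBIC))
E
```

```text
time_s: 9.25
ee_pos: [520.8, 156.5, 67.7]
ee_rot: [0.532, -0.531, -0.466, 0.467]
wrist_force: [0.7, 0.2, -3.2]
grip_width: 0.223
```

View pics/w6c.png

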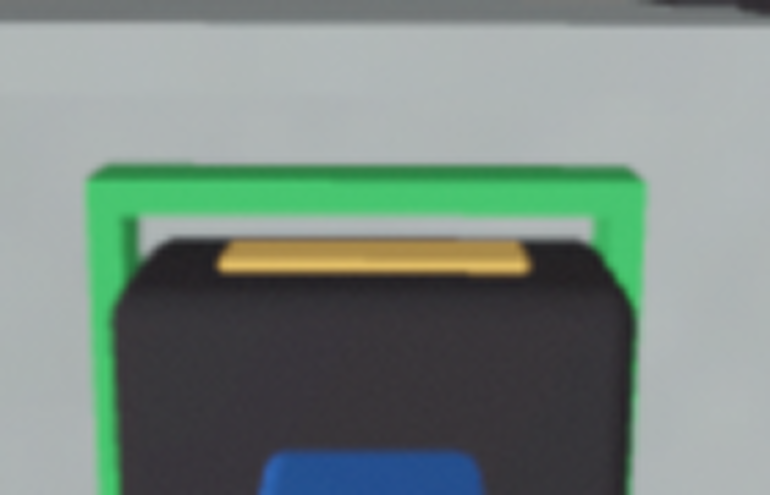

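```bash
python3 -m jog '[[0,0,0,-0.01,0.1,0,10],[0,0,0,-0.01,0.2,0,10],[0,0,0,-0.01,0.3,0,10],[0,0,0,-0.01,0.4,0,10],[0,0,0,-0.01,0.48,0,10],[0,0,0,-0.01,0.52,0,10],[0,0,0,-0.01,0.52,0,10]]'
```

```text
time_s: 9.88
ee_pos: [521.5, 156.3, 52.8]
ee_rot: [0.532, -0.531, -0.466, 0.467]
wrist_force: [-1.1, -0.0, -4.7]
grip_width: 0.223
```

```bash
python3 -m jog '[[0,0,0,0,0.05,0,10],[0,0,0,0,0.1,0,10],[0,0,0,0,0.1,0,10]]';python3 -m jog '[[0,0,0,0,0.04,0,10],[0,0,0,0,0.08,0,10],[0,0,0,0,0.08,0,10]]'
```

```text
time_s: 10.13
ee_pos: [521.8, 156.3, 50.1]
ee_rot: [0.532, -0.531, -0.466, 0.467]
wrist_force: [0.1, 0.0, -3.1]
grip_width: 0.219
time_s: 10.38
ee_pos: [521.8, 156.4, 47.7]
ee_rot: [0.531, -0.531, -0.466, 0.467]
wrist_force: [-0.2, 0.1, -4.1]
grip_width: 0.221
```

```bash
python3 -m jog '[[0,0,0,0,0.03,0,10],[0,0,0,0,0.06,0,10],[0,0,0,0,0.06,0,10]]';python3 -m jog '[[0,0,0,0,0.03,0,10],[0,0,0,0,0.06,0,10],[0,0,0,0,0.06,0,10]]'
```

```text
time_s: 10.63
ee_pos: [522.0, 156.4, 46.2]
ee_rot: [-0.531, 0.531, 0.467, -0.466]
wrist_force: [-0.6, -0.4, -4.2]
grip_width: 0.219
time_s: 10.88
ee_pos: [522.1, 156.5, 46.1]
ee_rot: [-0.531, 0.532, 0.467, -0.466]
wrist_force: [-3.8, -0.4, 4.9]
grip_width: 0.224
```

```bash
python3 -m jog '[[0,0,0,0,0,0,25],[0,0,0,0,0,0,35],[0,0,0,0,0,0,42],[0,0,0,0,0,0,42],[0,0,0,0,0,0,42]]'
python3 -m jog '[[0,0,0,0,-0.3,0,42],[0,0,0,0,-1,0,42],[0,0,0,0,-2,0,42],[0,0,0,0,-3,0,42],[0,0,0,0,-4,0,42],[0,0,0,0,-4.5,0,42],[0,0,0,0,-4.5,0,42]]'
python3 - <<'E'
from h import *
im=r.capture('wrist')[:,:,::-1];cv2.imwrite('pics/w7.png',im)
E
```

```text
time_s: 11.3
ee_pos: [522.1, 156.4, 44.4]
ee_rot: [-0.531, 0.532, 0.467, -0.466]
wrist_force: [0.6, -0.6, -0.1]
grip_width: 0.49
time_s: 11.88
ee_pos: [525.0, 156.9, 185.7]
ee_rot: [-0.53, 0.533, 0.47, -0.463]
wrist_force: [0.2, 0.0, 0.6]
grip_width: 0.489
```

View pics/w7.png

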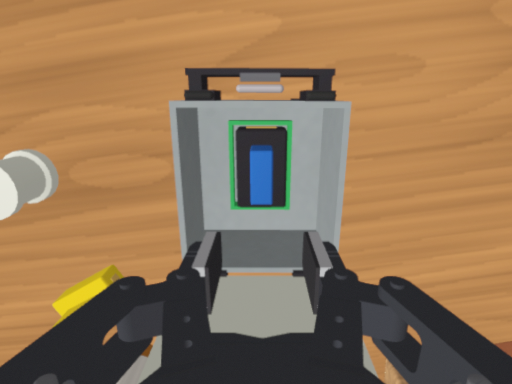

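The battery is seated in the green pocket, with its grip at wrist (261,175) inside the green frame at (230–292, 120–210). Next is the lid.

```bash
python3 -m jog '[[0,0,0,0,-0.6,0,0],[0,0,0,0,-1.5,0,0],[0,0,0,0,-2.5,0,0],[0,0,0,0,-3.3,0,0],[0,0,0,0,-3.8,0,0],[0,0,0,0,-3.8,0,0],[0,0,0,0,-3.8,0,0],[0,0,0,0,-3.8,0,0]]'
cat >> h.py <<'E'
CH=np.array([528.3,155.9,0]);YAW=-.131
RC=Ro.from_euler('z',YAW)
def loc(): s,R=cur();return RC.inv().apply(s['ee_pos']-CH).round(1)
def go(X,Y,Z): return delta(CH+RC.apply([X,Y,Z]),Rdes(np.pi+YAW))
def pad(th): return 75-146*np.cos(th)+8*np.sin(th), 90+146*np.sin(th)+8*np.cos(th)
E
python3 - <<'E'
from h import *
print(loc(),go(122,0,300),r.sense()['joints'].round(2),r.sense()['grip_width'])
for t in np.arange(1.6,-.01,-.1): print(round(t,1),np.round(pad(t),1))
E
```

```text
time_s: 12.6
ee_pos: [521.3, 156.3, 291.0]
ee_rot: [0.532, -0.531, -0.465, 0.468]
wrist_force: [0.2, 0.0, 0.3]
grip_width: -0.0
[ -7.   -0.5 291. ] (array([-0.041,  0.011, -0.013]), array([ 0.014, -0.316, -4.299])) [0.17 0.13 0.3  1.75 0.   0.3 ] -2.5989304096264708e-05
1.6 [ 87.3 235.7]
1.5 [ 72.7 236.2]
1.4 [ 58.1 235.2]
1.3 [ 43.7 232.8]
1.2 [ 29.6 229. ]
1.1 [ 15.9 223.7]
1.0 [  2.8 217.2]
0.9 [ -9.5 209.3]
0.8 [-21.  200.3]
0.7 [-31.5 190.2]
0.6 [-41. 179.]
0.5 [-49.3 167. ]
0.4 [-56.4 154.2]
0.3 [-62.1 140.8]
0.2 [-66.5 126.8]
0.1 [-69.5 112.5]
-0.0 [-71.  98.]
```

```bash
python3 -m jog '[[0,0,0,0,-0.3,-0.4,0],[0,0,0,0,-0.3,-1.1,0],[0,0,0,0,-0.3,-1.9,0],[0,0,0,0,-0.3,-2.8,0],[0,0,0,0,-0.3,-3.6,0],[0,0,0,0,-0.3,-4.3,0],[0,0,0,0,-0.3,-4.3,0],[0,0,0,0,-0.3,-4.3,0]]'
python3 - <<'E'
from h import *
print(loc(),go(122,0,240),r.sense()['joints'].round(2))
E
```

```text
time_s: 13.27
ee_pos: [649.8, 139.2, 297.5]
ee_rot: [0.533, -0.53, -0.464, 0.468]
wrist_force: [-0.3, 0.4, -0.1]
grip_width: 0.001
[122.6  -0.7 297.5] (array([-0.086,  0.001, -0.02 ]), array([0.027, 1.916, 0.007])) [0.11 0.5  0.78 1.86 0.   0.24]
```

```bash
python3 -m jog '[[0,0,0,0.03,0.5,0,0],[0,0,0,0.03,1.2,0,0],[0,0,0,0.03,1.9,0,0],[0,0,0,0.03,1.95,0,0],[0,0,0,0.03,1.95,0,0]]'
python3 - <<'E'
from h import *
print(loc(),go(96,0,237))
cv2.imwrite('pics/s8.png',cv2.resize(r.capture('scene')[:,:,::-1][50:180,220:400],None,fx=4.2,fy=4.2,interpolation=cv2.INTER_CUBIC))
E
```

```text
time_s: 13.68
ee_pos: [647.5, 140.7, 241.6]
ee_rot: [0.532, -0.53, -0.465, 0.468]
wrist_force: [0.4, -0.2, -0.5]
grip_width: -0.001
[120.1   0.5 241.6] (array([-0.064,  0.017, -0.015]), array([-0.015,  0.159,  0.804]))
```

View pics/s8.png

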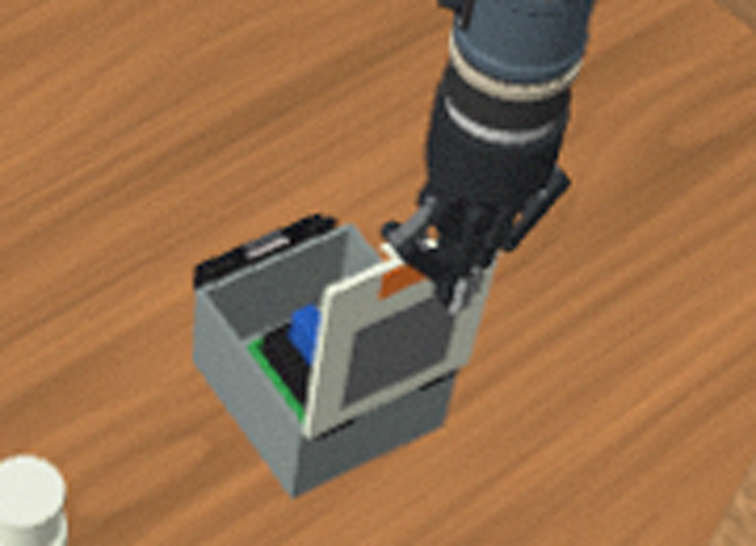

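```bash
python3 -m jog '[[0,0,0,0,0.1,0.4,0],[0,0,0,0,0.18,0.8,0],[0,0,0,0,0.19,1.1,0],[0,0,0,0,0.2,1.4,0],[0,0,0,0,0.22,1.7,0],[0,0,0,0,0.25,1.95,0]]'
python3 - <<'E'
from h import *
print(loc(),r.sense()['wrist_force'].round(1))
E
python3 -m jog '[[0,0,0,0,0.06,0.22,0],[0,0,0,0,0.14,0.48,0],[0,0,0,0,0.14,0.5,0]]'
python3 - <<'E'
from h import *
print(loc(),r.sense()['wrist_force'].round(1))
t=r.capture('top')[:,:,::-1];s=r.capture('scene')[:,:,::-1]
a=cv2.resize(t[120:250,105:235],(400,400),interpolation=cv2.INTER_CUBIC);b=cv2.resize(s[60:190,235:365],(400,400),interpolation=cv2.INTER_CUBIC)
cv2.imwrite('pics/p9.png',np.hstack([a,b]))
E
```

```text
time_s: 14.23
ee_pos: [592.9, 148.3, 239.6]
ee_rot: [-0.53, 0.533, 0.468, -0.465]
wrist_force: [1.1, -1.1, -0.8]
grip_width: 0.003
[ 65.    1.  239.6] [ 1.1 -1.1 -0.8]
time_s: 14.48
ee_pos: [577.4, 150.5, 235.7]
ee_rot: [-0.53, 0.532, 0.468, -0.465]
wrist_force: [1.6, -0.5, 0.7]
grip_width: -0.003
[ 49.4   1.1 235.7] [ 1.6 -0.5  0.7]
```

View pics/p9.png

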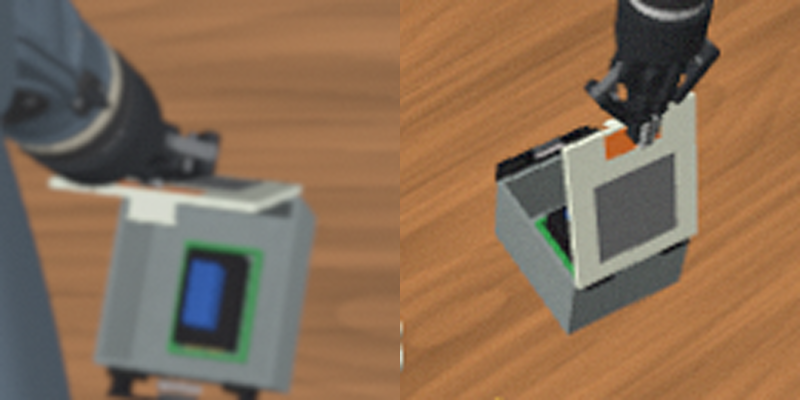

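```bash
python3 -m jog '[[0,0,0,0,0.12,0.17,0],[0,0,0,0,0.22,0.33,0],[0,0,0,0,0.31,0.55,0],[0,0,0,0,0.4,0.78,0],[0,0,0,0,0.51,1,0],[0,0,0,0,0.62,1.22,0],[0,0,0,0,0.75,1.43,0],[0,0,0,0,0.89,1.63,0],[0,0,0,0,1.04,1.82,0],[0,0,0,0,1.19,2.01,0]]'
python3 - <<'E'
from h import *
print(loc(),r.sense()['wrist_force'].round(1))
for t in (.7,.6,.5,.4,.3,.25,.2):
    x,z=pad(t); print(t,go(x+8,0,z)[1])
E
```

```text
time_s: 15.42
ee_pos: [517.2, 158.1, 196.3]
ee_rot: [-0.531, 0.532, 0.467, -0.466]
wrist_force: [1.7, 1.1, 0.9]
grip_width: 0.0
[-11.3   0.7 196.3] [1.7 1.1 0.9]
0.7 [-0.024  0.205  0.406]
0.6 [-0.024  0.575  0.722]
0.5 [-0.024  0.976  0.999]
0.4 [-0.024  1.402  1.235]
0.3 [-0.024  1.85   1.428]
0.25 [-0.024  2.08   1.507]
0.2 [-0.024  2.315  1.574]
```

```bash
python3 -m jog '[[0,0,0,-0.02,0.1,0.2,0],[0,0,0,-0.02,0.22,0.4,0],[0,0,0,-0.02,0.4,0.56,0],[0,0,0,-0.02,0.58,0.72,0],[0,0,0,-0.02,0.78,0.86,0],[0,0,0,-0.02,0.98,1,0],[0,0,0,-0.02,1.19,1.12,0],[0,0,0,-0.02,1.4,1.23,0],[0,0,0,-0.02,1.5,1.28,0],[0,0,0,-0.02,1.5,1.28,0]]'
python3 - <<'E'
from h import *
print(loc(),r.sense()['wrist_force'].round(1))
for t in (.3,.25,.2):
    x,z=pad(t); print(t,go(x+6,0,z)[1])
t=r.capture('top')[:,:,::-1];s=r.capture('scene')[:,:,::-1]
a=cv2.resize(t[120:250,105:235],(400,400),interpolation=cv2.INTER_CUBIC);b=cv2.resize(s[60:190,235:365],(400,400),interpolation=cv2.INTER_CUBIC)
cv2.imwrite('pics/p10.png',np.hstack([a,b]))
E
```

```text
time_s: 16.25
ee_pos: [477.9, 162.3, 150.3]
ee_rot: [0.532, -0.531, -0.466, 0.467]
wrist_force: [-0.1, -0.0, 0.8]
grip_width: -0.003
[-50.8  -0.2 150.3] [-0.1 -0.   0.8]
0.3 [0.007 0.316 0.176]
0.25 [0.008 0.547 0.254]
0.2 [0.008 0.781 0.321]
```

View pics/p10.png

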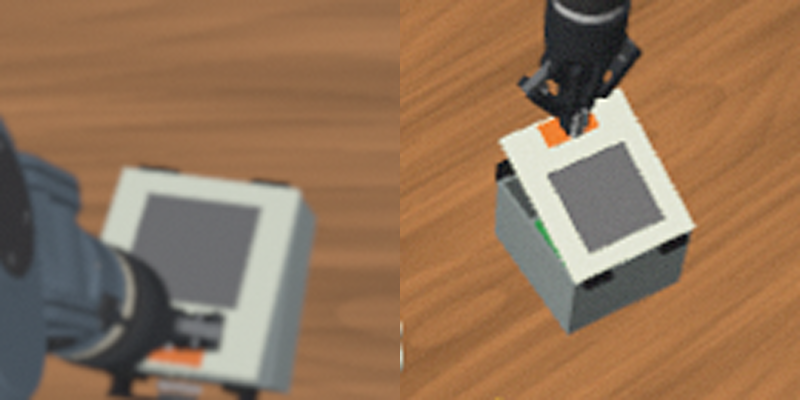

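```bash
python3 -m jog '[[0,0,0,0,0.1,0.12,0],[0,0,0,0,0.2,0.22,0],[0,0,0,0,0.3,0.3,0],[0,0,0,0,0.4,0.35,0],[0,0,0,0,0.5,0.4,0],[0,0,0,0,0.6,0.43,0],[0,0,0,0,0.65,0.45,0],[0,0,0,0,0.65,0.45,0]]'
python3 - <<'E'
from h import *
print(loc(),r.sense()['wrist_force'].round(1),pad(.2))
E
```

```text
time_s: 17.02
ee_pos: [465.1, 164.1, 131.4]
ee_rot: [0.532, -0.531, -0.466, 0.467]
wrist_force: [1.2, 0.9, 0.8]
grip_width: 0.001
[-6.370e+01 -1.000e-01  1.314e+02] [1.2 0.9 0.8] (np.float64(-66.5003657184608), np.float64(126.84625491880888))
```

```bash
python3 -m jog '[[0,0,0,0,0.06,0.04,0],[0,0,0,0,0.12,0.08,0],[0,0,0,0,0.18,0.11,0],[0,0,0,0,0.24,0.13,0],[0,0,0,0,0.24,0.13,0]]'
python3 -m jog '[[0,0,0,0,0.04,0.01,0],[0,0,0,0,0.08,0.02,0],[0,0,0,0,0.08,0.02,0]]'
python3 - <<'E'
from h import *
print(loc(),r.sense()['wrist_force'].round(1))
E
```

```text
time_s: 17.43
ee_pos: [461.5, 164.5, 124.4]
ee_rot: [0.532, -0.531, -0.466, 0.467]
wrist_force: [2.1, 0.2, 1.2]
grip_width: -0.001
time_s: 17.68
ee_pos: [461.0, 164.6, 122.1]
ee_rot: [0.532, -0.531, -0.466, 0.467]
wrist_force: [1.5, -0.2, 2.3]
grip_width: 0.002
[-67.9  -0.2 122.1] [ 1.5 -0.2  2.3]
```

```bash
for i in 1; do python3 -m jog '[[0,0,0,0,0.04,0.01,0],[0,0,0,0,0.08,0.01,0],[0,0,0,0,0.08,0.01,0]]'; done
python3 -m jog '[[0,0,0,0,0.04,0.01,0],[0,0,0,0,0.07,0.01,0],[0,0,0,0,0.07,0.01,0]]'
```

```text
time_s: 17.93
ee_pos: [460.6, 164.7, 119.6]
ee_rot: [0.532, -0.531, -0.466, 0.467]
wrist_force: [0.4, 0.3, 1.8]
grip_width: 0.002
time_s: 18.18
ee_pos: [460.2, 164.7, 117.5]
ee_rot: [0.532, -0.531, -0.466, 0.467]
wrist_force: [0.2, -0.6, 2.1]
grip_width: -0.002
```

```bash
python3 -m jog '[[0,0,0,0,0.03,0.01,0],[0,0,0,0,0.06,0.01,0],[0,0,0,0,0.06,0.01,0]]'
```

```text
time_s: 18.43
ee_pos: [459.9, 164.8, 115.8]
ee_rot: [0.532, -0.531, -0.466, 0.467]
wrist_force: [-0.4, 0.7, 3.0]
grip_width: -0.001
```

```bash
python3 -m jog '[[0,0,0,0,0.03,0,0],[0,0,0,0,0.05,0,0],[0,0,0,0,0.05,0,0]]'; python3 -m jog '[[0,0,0,0,0.03,0,0],[0,0,0,0,0.05,0,0],[0,0,0,0,0.05,0,0]]'
```

```text
time_s: 18.68
ee_pos: [459.7, 164.8, 114.2]
ee_rot: [0.532, -0.531, -0.466, 0.467]
wrist_force: [-1.8, 0.4, 2.2]
grip_width: 0.003
time_s: 18.93
ee_pos: [459.8, 164.8, 112.7]
ee_rot: [0.532, -0.531, -0.466, 0.467]
wrist_force: [-1.8, 0.7, 2.9]
grip_width: -0.0
```

```bash
python3 -m jog '[[0,0,0,0,0.03,0,0],[0,0,0,0,0.05,0,0],[0,0,0,0,0.05,0,0]]'; python3 -m jog '[[0,0,0,0,0.03,0,0],[0,0,0,0,0.05,0,0],[0,0,0,0,0.05,0,0]]'
```

```text
time_s: 19.18
ee_pos: [460.2, 164.7, 111.9]
ee_rot: [0.532, -0.531, -0.466, 0.467]
wrist_force: [-1.9, 0.6, 4.8]
grip_width: 0.003
time_s: 19.43
ee_pos: [460.3, 164.8, 111.6]
ee_rot: [-0.531, 0.531, 0.467, -0.466]
wrist_force: [-4.5, -0.6, 10.1]
grip_width: 0.001
```

```bash
python3 -m jog '[[0,0,0,0,0.02,0,0],[0,0,0,0,0.02,0,0]]'
```

```text
time_s: 19.6
ee_pos: [460.2, 164.8, 111.5]
ee_rot: [-0.531, 0.531, 0.467, -0.466]
wrist_force: [-5.1, -0.2, 11.3]
grip_width: 0.001
```

```bash
python3 -m jog '[[0,0,0,0,0.02,0,0],[0,0,0,0,0.02,0,0]]'
```

```text
time_s: 19.77
ee_pos: [460.2, 164.8, 111.3]
ee_rot: [-0.531, 0.532, 0.467, -0.466]
wrist_force: [-6.5, -0.9, 13.0]
grip_width: -0.001
```

```bash
python3 -m jog '[[0,0,0,0,0.02,0,0],[0,0,0,0,0.02,0,0]]'
```

```text
time_s: 19.93
ee_pos: [460.1, 164.8, 110.6]
ee_rot: [-0.531, 0.531, 0.467, -0.466]
wrist_force: [-7.3, -0.9, 11.9]
grip_width: 0.0
```

```bash
python3 -m jog '[[0,0,0,0,0.02,0.02,0],[0,0,0,0,0.02,0.02,0]]'
```

```text
time_s: 20.1
ee_pos: [459.9, 164.8, 109.4]
ee_rot: [-0.531, 0.532, 0.467, -0.466]
wrist_force: [-4.6, -0.2, 7.6]
grip_width: -0.002
```

```bash
python3 -m jog '[[0,0,0,0,0.02,0.02,0],[0,0,0,0,0.02,0.02,0]]'
```

```text
time_s: 20.27
ee_pos: [459.7, 164.8, 108.1]
ee_rot: [-0.531, 0.532, 0.467, -0.466]
wrist_force: [-1.4, -0.1, 5.1]
grip_width: -0.002
```

```bash
python3 -m jog '[[0,0,0,0,0.02,0,0],[0,0,0,0,0.02,0,0]]'
```

```text
time_s: 20.43
ee_pos: [459.5, 164.9, 106.5]
ee_rot: [-0.531, 0.532, 0.467, -0.466]
wrist_force: [-1.5, -0.5, 0.8]
grip_width: -0.001
```

```bash
python3 -m jog '[[0,0,0,0,0.015,0,0],[0,0,0,0,0.015,0,0]]'
```

```text
time_s: 20.6
ee_pos: [459.4, 164.7, 105.3]
ee_rot: [-0.531, 0.532, 0.466, -0.467]
wrist_force: [0.2, 0.2, 1.6]
grip_width: 0.002
```

The force peaked near 13 N and then fell to about 1 N, so the catch has clicked. I'll lift off slowly and check that the lid stays shut.

```bash
python3 -m jog '[[0,0,0,0,-0.05,0,0],[0,0,0,0,-0.1,0,0],[0,0,0,0,-0.2,0,0],[0,0,0,0,-0.3,0,0]]'; python3 -m jog '[[0,0,0,0,-0.1,0,0],[0,0,0,0,-0.3,0,0],[0,0,0,0,-0.5,0,0],[0,0,0,0,-1,0,0],[0,0,0,0,-2,0,0],[0,0,0,0,-3,0,0],[0,0,0,0,-4,0,0],[0,0,0,0,-4,0,0]]'
python3 - <<'E'
from h import *
t=r.capture('top')[:,:,::-1];s=r.capture('scene')[:,:,::-1]
a=cv2.resize(t[120:250,105:235],(400,400),interpolation=cv2.INTER_CUBIC);b=cv2.resize(s[60:190,235:365],(400,400),interpolation=cv2.INTER_CUBIC)
cv2.imwrite('pics/p11.png',np.hstack([a,b]));cv2.imwrite('pics/s11.png',s);cv2.imwrite('pics/w11.png',r.capture('wrist')[:,:,::-1])
E
```

```text
time_s: 20.93
ee_pos: [459.2, 164.8, 115.2]
ee_rot: [-0.531, 0.531, 0.466, -0.467]
wrist_force: [0.2, 0.3, -0.2]
grip_width: -0.002
time_s: 21.6
ee_pos: [462.3, 165.6, 243.0]
ee_rot: [-0.529, 0.534, 0.47, -0.463]
wrist_force: [0.8, 0.4, 1.5]
grip_width: 0.0
```

View pics/p11.png

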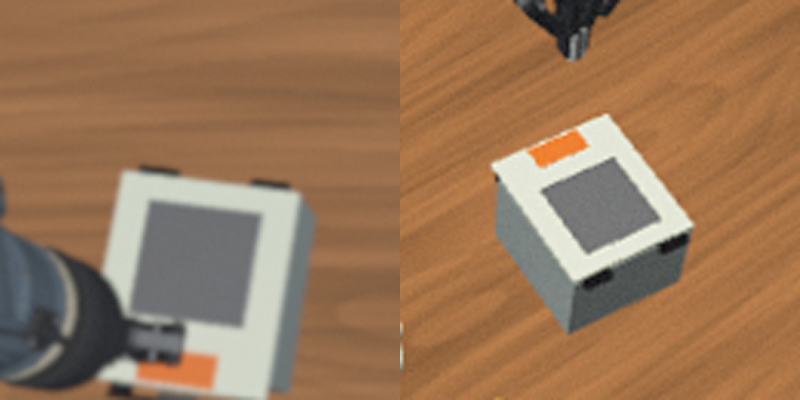

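View pics/s11.png

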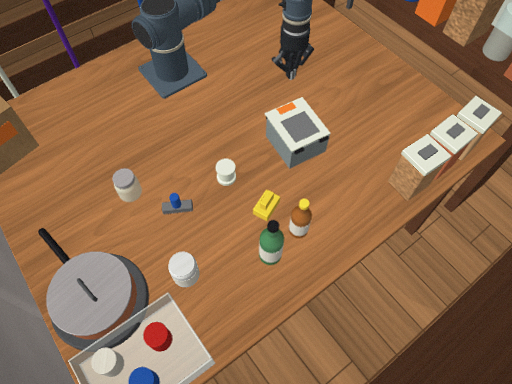

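View pics/w11.png

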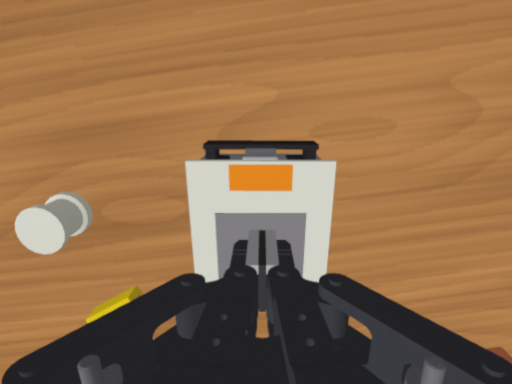

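The lid appears shut, with the pad at scene (287,108). I'll wait a second, then measure the lid angle and compare the bystanders with the first picture.

```bash
python3 -m jog '[[0,0,0,0,0,0,0],[0,0,0,0,0,0,0],[0,0,0,0,0,0,0],[0,0,0,0,0,0,0],[0,0,0,0,0,0,0],[0,0,0,0,0,0,0],[0,0,0,0,0,0,0],[0,0,0,0,0,0,0],[0,0,0,0,0,0,0],[0,0,0,0,0,0,0]]'
python3 - <<'E'
from h import *
ms=r.camera_model('scene');s=r.capture('scene')[:,:,::-1];a=cv2.imread('pics/s11.png');o=cv2.imread('pics/scene0.png')
d=cv2.absdiff(s,a).max(2);print('lid region maxdiff',d[80:180,255:345].max(), (d[80:180,255:345]>60).sum())
hsv=cv2.cvtColor(s,cv2.COLOR_BGR2HSV);M=cv2.inRange(hsv,(5,180,150),(15,255,255));M[:90]=0;M[130:]=0;M[:,:265]=0;M[:,320:]=0
y,x=np.nonzero(M);c=(x.mean(),y.mean());print(c,len(x))
for t in(0,.03,.06,.09,.12,.2,.3):
    X,Z=pad(t);print(t,proj(ms,CH+RC.apply([X,0,Z]))[0].round(1))
D=cv2.absdiff(s,o).max(2)
for n,(u0,u1,v0,v1) in dict(jar=(105,145,165,205),nozzle=(158,198,190,218),filter=(212,240,156,190),oil=(255,288,218,268),vin=(286,316,196,240),can=(164,204,248,290),yellow=(250,284,188,220)).items(): print(n,D[v0:v1,u0:u1].max())
E
```

```text
time_s: 22.58
ee_pos: [459.2, 164.9, 235.1]
ee_rot: [-0.531, 0.531, 0.467, -0.466]
wrist_force: [-1.1, -1.4, 0.5]
grip_width: 0.001
lid region maxdiff 65 1
(np.float64(285.70103092783506), np.float64(107.84536082474227)) 97
0 [285.8 109. ]
0.03 [286.  108.2]
0.06 [286.1 107.3]
0.09 [286.3 106.5]
0.12 [286.6 105.8]
0.2 [287.2 103.9]
0.3 [288.3 101.7]
jar 12
nozzle 13
filter 14
oil 14
vin 15
can 13
yellow 12
```

Lid angle is about 0.04 rad and it isn't moving, and none of the bystanders shifted. Handing in.

```bash
python3 -c "
from cell import r
print(r.close_job())"
```

```text
the job is handed in; nothing more can be done
None
```

I set the battery (black block with blue grip) into the green pocket. Then I swung the lid over and pressed its orange pad until the catch clicked, and handed the job in at about 23 s of the 72 s.

- **Battery:** a wrist picture before closing the lid showed it standing upright inside the green frame. It was not visible after that.
- **Catch:** the vertical force rose to 13 N, then fell to about 1 N. I moved only about 1 mm further, and the buffers' force rise never showed. The highest total reading, including sideways force, was about 15 N.
- **Lid:** with the robot clear for a good second, the lid stayed still. It measured about 0.04 rad in the scene picture, within the latched range of 0 to 0.12.
- **Bystanders:** all six, and the yellow decoy, show no change from the first scene picture.

Two of my measurements disagreed along the way:
- **Charger position:** the top camera put the charger about 5 mm off in y from the scene and wrist cameras. I used the wrist value.
- **Battery in the gripper:** my first estimate of how it sat was about 5 mm off in height and 2 mm sideways. I corrected it from a wrist picture before lowering it into the pocket.

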